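# Fit the handle on the stopper press and press the cork home

## Task

Slide the loose tube handle, mouth first, onto the stub of the press's lever until the yellow spring button pops out through the hole in the tube. Then push the handle all the way down so that the cork is driven fully home into the jar, let go and leave it there. Do not knock over or shove aside the jar, the tin and the cork standing nearby.

Things in the scene. Friction and masses are not known exactly. Their poses are not given: they have to be found in the camera images.
- tube: Loose square aluminium handle tube, 180 mm long, 34 mm square outside from x -45 to +80 mm, 0.16 to 0.26 kg. Origin on its axis at mid-length. Local x runs along it to its open mouth (dark flared rim, 41.6 mm square); the last 45 mm at -x are a red grip 41.6 mm square. Local z is the side with the hole. Starts lying hole upwards, axis 20.8 mm above the table; grip it across local y.
- tube_hole (a point): Centre of the tube's button hole (22 mm long, 20 mm wide), at the inner surface of the hole's wall: 51.5 mm from the tube's origin towards the mouth (38.5 mm from the mouth), 14 mm above the axis. The wall is 3 mm thick. Axes as the tube's.
- tube_mouth (a point): Centre of the tube's open mouth, on the axis, 90 mm from the tube's origin. Axes as the tube's. The bore is 28 mm square and 110 mm deep; its first 10 mm flare out to 36 mm square at the mouth.
- press: Fixed green press on a wooden base 210 x 150 x 20 mm (local x -140 to +70 mm). Origin on the table under the lever's pivot, z up; the lever reaches towards local -x. The pivot, an axle along local y, is 165 mm above the table between two cheeks that end at 188 mm. A fixed green jar, 104 mm high with the cork half in it, stands at x -60 mm under the lever.
- lever (a joint): Turn of the press's lever about its pivot, rad. At 0 the lever rises from the pivot at 0.63 rad (36 degrees) above level; values grow as it is pushed down; the stop, with the cork fully home, is at 0.60. Stiff by friction (about 1.5 N m) and stays where it is left. The ram and cork follow it.
- stub_tip (a point): Centre of the free end of the lever's bare steel stub, on the lever's axis 165 mm from the pivot. The stub is 25 mm square and 75 mm long, ending at a 42 mm square dark flange 90 mm from the pivot. Local x points from the tip to the pivot (the way the tube slides on), local z to the lever's upper side (with the button), local y along the axle.
- button_seat (a point): Point on the stub's upper surface under the middle of the yellow button, 130 mm from the pivot and 12.5 mm above the lever's axis; it does not move with the button. Axes as stub_tip's. With the tube home, tube_hole lies here (within 3 mm), the tube's axes agree with the stub's, and the rim stands about 1.5 mm off the flange.
- button (a joint): Inward travel of the yellow spring button (a dome of 20 mm diameter standing 6.5 mm proud of the stub), m: 0 fully out, 0.0065 level with the stub's surface. Spring of about 2 N rising to 5.5 N; the tube's flared rim pushes it in (some 10 N along the tube) and it pops out through the hole.
- preserve_jar: Bystander: amber jar with a red lid, 68 mm diameter, 95 mm tall, origin at the centre of its underside.
- tin: Bystander: tin with a yellow label, 66 mm diameter, 85 mm tall, origin at the centre of its underside.
- spare_stopper: Bystander: loose cork stopper standing on its narrow end, 48 to 58 mm diameter, 45 mm tall, origin at the centre of its underside.

How it is judged:
By the outcome, as a careful person would: the job done as asked, in the order asked, and still so for the second after the job is handed in, with the robot touching nothing.
It also fails if it takes over 54 s, if anything falls off the work surface, if the arm or the gripper's body presses on something with over 40 N, if the wrist force passes 120 N, or if a joint passes its speed limit or range.

## Robot

A 7-joint arm with a two-finger parallel gripper is mounted at the origin on the work surface. World frame = base frame: x ahead of the robot, y to its left, z up, the work surface at z = 0. Lengths are in m, angles in rad, forces in N, time in s.
With the tool pointing down it reaches from about 0.4 to 0.875 m from the base axis. Payload 6.5 kg.
Tool frame: the origin (TCP) lies at the very end of the fingers, on their centre line; the grasp point (between the pads) lies 19 mm behind it (robot.pinch_z is the distance from the TCP to the grasp point, in m); z points along the fingers, y is the line along which they close (so a half turn about z gives the same grasp; the last joint's range is limited). The gripper opens to 85 mm and grips with 20 to 120 N. Pads are 22 mm wide; open, the fingers measure 114 mm over their backs; the gripper's body (76 mm by 85 mm) begins 54 mm behind the grasp point. The pads swing forward as they close: fully open they stand 13 mm farther back than shut.
Start: joints at [-1.301, 0.536, -0.004, 1.538, 0.003, 1.067, -0.071], TCP at [0.214, 0.614, 0.201] pointing down, gripper open.
Joint ranges: [-2.7, 2.7], [-0.37, 2.16], [-1.27, 1.26], [0.24, 2.4], [-1.31, 4.45], [0.19, 1.91], [-2.76, 2.76]. Speed limits (rad/s): [2.39, 2.39, 3.14, 3.14, 3.14, 3.14, 3.14].

## Interface

Orientations are given as a unit quaternion [w, x, y, z].
In Python, from station import robot gives the robot as it stands.
- The arm moves only by the tool creep_tool, called after "Call:" by a JSON object that holds its "name" and its "arguments". Schema: {"type":"object","properties":{"steps":{"type":"array","items":{"type":"array","prefixItems":[{"type":"array","items":{"type":"number"},"minItems":3,"maxItems":3},{"type":"number"},{"type":"number"}],"minItems":3,"maxItems":3},"minItems":1,"maxItems":12},"squeeze":{"type":"number"},"only":{"type":"string"},"quiet":{"type":"boolean"},"lines":{"type":"string"}},"required":["steps"],"additionalProperties":false}. steps is a list of rows, 1 to 12 of them, each written [[dx, dy, dz], turn, opening]: dx, dy, dz in shares of the most that a row can go, 1 being 50 mm, then a turn about the tool's z in normalised numbers (1 is 2 pi rad), then the finger opening in m; each row shifts and turns the commanded pose from where the row before left it, along the tool's axes as they then stand; what a row does not reach is not made up. A row lasts 1/10 s, in which the tool goes at most 0.05 m and 0.15 rad, less where a joint would pass 70% of its speed; a pose out of reach is approached as far as the arm can. The fingers move at their own pace and stop on an object; squeeze is the grip in N (left out, the last holds). Time passes only in rows, so rows that do not move let the fingers close. The tool returns the time, the measured TCP pose, the force, the opening and the grip force at its end. only (a regular expression) keeps the lines of the reply that match it, lines (a string "A,B") keeps lines A to B, and quiet returns only ok. Shift and turn numbers lie between -1 and 1, and a call with a number outside is refused. Input that does not fit is refused with a message, and nothing moves.
- robot.state(): the state, without advancing time (a new reading comes with each control period).
- robot.grab_frame(name): name is "scene" or "side" or "wrist"; returns the picture (420x560x3 uint8, red, green, blue); there is no depth.
- robot.get_calibration(name): a dict with "fx", "fy", "cx", "cy" (pixels), "dist" ([k1, k2, p1, p2, k3] as OpenCV has them; the pictures are not rectified), "R" (3x3) and "t" (3): a world point X has camera coordinates R X + t. Camera axes: x right, y down, z forward; pixel columns grow to the right and rows downward; lengths in m; the calibration is good to about 2 mm. A picture is of the moment at which its call begins: read the wrist's pose just before it. get_calibration takes no time and is no camera call; for the wrist camera it gives the pose at the moment of the call.
- robot.hand_in(): hands the job in; it is judged then, once.
The state is a dict: "clock": time; "joint_pos": joint angles; "dq": joint speeds; "joint_efforts": joint torques, N m; "position": TCP position; "tool_rot": TCP orientation; "ft_force": force on the tool from outside, world axes, zero at the start; "ft_torque": the same for the moment, N m; "finger_gap": finger opening in m; "finger_force": force on a finger pad.
Only numpy, scipy, OpenCV 4.12 (cv2) and the standard library are available. Lean on these libraries where they do the work, as an engineer would, in place of code of your own. Each camera call takes 0.05 s, during which the arm holds its last target. There are 200 camera calls.

## Working session

There is one attempt and no reset: what is moved stays moved. The work goes in short steps, Python scripts to look and compute and a tool call to move; the robot and the scene stay as the last step left them, time stands still between calls to the robot, and variables do not carry over. Pictures are saved under pics/ and viewed, at most 10 in all, crops included, and the job is handed in when it is done.

```bash
ls; mkdir -p pics; python3 - <<'E'
from station import robot
import cv2,numpy as np
for n in ("scene","side"):
    im=robot.grab_frame(n); cv2.imwrite(f"pics/{n}0.png",cv2.resize(im[:,:,::-1],(800,600),interpolation=cv2.INTER_CUBIC))
    np.save(f"pics/{n}0.npy",im)
    c=robot.get_calibration(n); R=np.array(c["R"]);print(n,c["fx"],c["dist"],-R.T@np.array(c["t"]),R[2])
s=robot.state();print({k:np.round(v,3).tolist() for k,v in s.items()})
E
```

```text
pics
station.py
scene 459.0992834280289 [-0.06671718  0.          0.          0.          0.        ] [ 1.04181091 -0.52237784  0.8535645 ] [-0.51364618  0.49965303 -0.69750588]
side 393.1392679392752 [-0.08348729  0.          0.          0.          0.        ] [0.47236043 0.6647347  0.76901483] [ 0.07094732 -0.75525067 -0.65158492]
{'clock': 0.1, 'joint_pos': [-1.301, 0.537, -0.004, 1.539, 0.003, 1.067, -0.071], 'dq': [0.001, -0.003, 0.003, -0.002, -0.001, 0.001, -0.0], 'joint_efforts': [0.003, -58.457, 1.052, -25.978, 0.013, 0.005, -0.0], 'position': [0.214, 0.613, 0.2], 'tool_rot': [-0.0, 0.167, 0.986, -0.001], 'ft_force': [-0.618, -0.408, -0.408], 'ft_torque': [0.024, 0.017, -0.058], 'finger_force': 0.0, 'finger_gap': 0.085}
```

View pics/scene0.png

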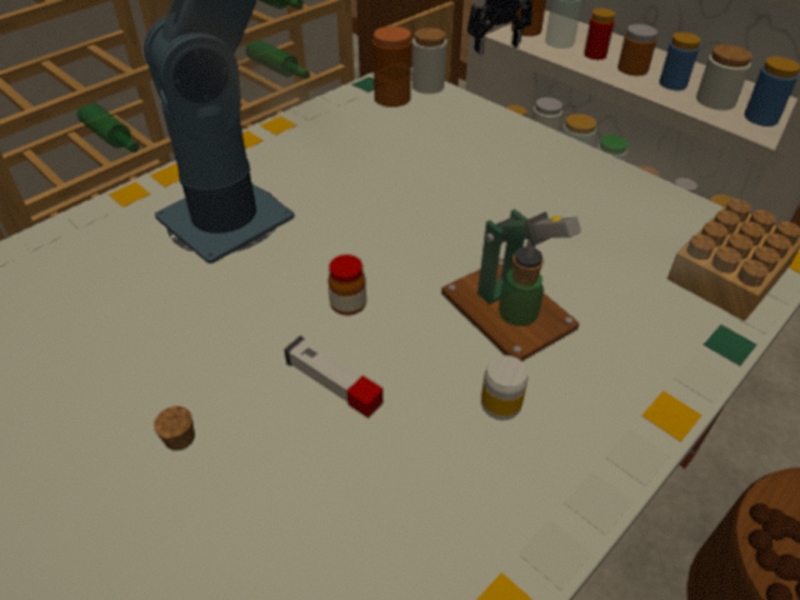

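View pics/side0.png

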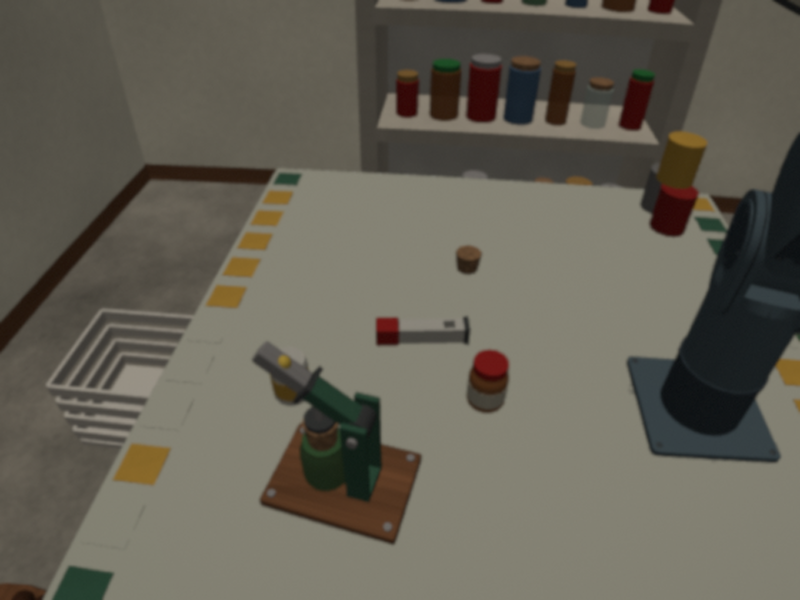

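The scene view shows the tube with its mouth at (293,350) and grip at (366,395), and the press lever tip at (573,228). In the side view the mouth is at (467,330), the grip at (388,330), the lever tip at (263,357) and the button at (284,361). I'll enlarge these areas.

```bash
cat > h.py <<'E'
import numpy as np,cv2
from station import robot
def und(c,p):
    K=np.array([[c["fx"],0,c["cx"]],[0,c["fy"],c["cy"]],[0,0,1]])
    return cv2.undistortPoints(np.array([[p]],float),K,np.array(c["dist"]))[0,0]
def ray(c,p):
    R=np.array(c["R"]);d=R.T@np.r_[und(c,p),1];return -R.T@np.array(c["t"]),d/np.linalg.norm(d)
def plane(c,p,z):
    o,d=ray(c,p);return o+d*(z-o[2])/d[2]
def tri(obs):
    A=0;b=0;L=[ray(c,p) for c,p in obs]
    for o,d in L: P=np.eye(3)-np.outer(d,d);A=A+P;b=b+P@o
    X=np.linalg.solve(A,b);return X,[np.linalg.norm((np.eye(3)-np.outer(d,d))@(X-o)) for o,d in L]
def proj(c,X):
    K=np.array([[c["fx"],0,c["cx"]],[0,c["fy"],c["cy"]],[0,0,1]])
    return cv2.projectPoints(np.array(X,float).reshape(-1,1,3),cv2.Rodrigues(np.array(c["R"]))[0],np.array(c["t"]),K,np.array(c["dist"]))[0][:,0]
E
python3 - <<'E'
import numpy as np,cv2
a=np.load("pics/scene0.npy");b=np.load("pics/side0.npy")
def cr(i,x,y): return cv2.convertScaleAbs(cv2.resize(i[y:y+75,x:x+100,::-1],(400,300),interpolation=cv2.INTER_CUBIC),alpha=1.4)
cv2.imwrite("pics/c.png",np.vstack([np.hstack([cr(a,190,225),cr(a,330,140)]),np.hstack([cr(b,250,200),cr(b,170,230)])]))
E
```

```text
(no output)
```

View pics/c.png

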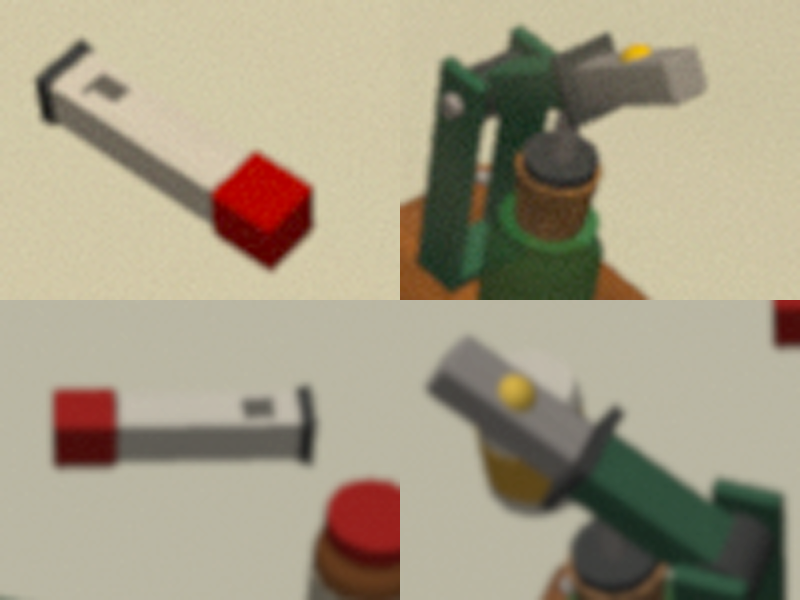

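The crops show the tube's grip corners, hole and rim, and the tip corners and button of the stub. I read those positions off and fit models of the tube and press to both views.

```bash
cat > fit.py <<'E'
from h import *
from scipy.optimize import least_squares
cs,cd=robot.get_calibration("scene"),robot.get_calibration("side")
S=lambda x,y:(cs,(190+x/4,225+y/4)); D=lambda x,y:(cd,(250+x/4,200+(y-300)/4))
S2=lambda x,y:(cs,(330+(x-400)/4,140+y/4)); D2=lambda x,y:(cd,(170+(x-400)/4,230+(y-300)/4))
s8=lambda x,y:(cs,(x*.7,y*.7)); d8=lambda x,y:(cd,(x*.7,y*.7))
def fit(T,pts,x0):
    f=lambda q:np.concatenate([proj(c,T(q,P))[0]-uv for P,(c,uv) in pts])
    r=least_squares(f,x0,loss="soft_l1");print(np.round(r.x,4),"\n",np.round(f(r.x).reshape(-1,2),1).tolist());return r.x
rz=lambda a:np.array([[np.cos(a),-np.sin(a),0],[np.sin(a),np.cos(a),0],[0,0,1]])
T=lambda q,P:np.r_[q[0],q[1],q[3]]+rz(q[2])@np.array(P)/1e3
g=20.8  # tube x runs to the mouth (world -x): local y = world -y
t=fit(T,[((-90,g,g),S(268,222)),((-90,-g,g),S(312,187)),((-45,-g,g),S(258,152)),((-45,g,g),S(213,190)),((51.5,0,17),S(105,88)),((90,-g,g),S(84,42)),((90,g,g),S(39,82)),
 ((-90,g,g),D(55,392)),((-90,-g,g),D(55,430)),((-45,-g,g),D(115,430)),((-45,g,g),D(115,392)),((51.5,0,17),D(258,407)),((90,-g,-g),D(308,463))],[.55,.03,3.1,.02])
def L(r,y,u,a=.63): return (-r*np.cos(a)-u*np.sin(a),y,165+r*np.sin(a)+u*np.cos(a)) 
h=12.5
def P(q,p):
    if len(p)==4: p=L(*p[:3],q[4])
    return T(q,p)
p=fit(P,[((70,75,20),s8(443,290)),((-140,75,20),s8(517,352)),((-140,-75,20),s8(578,320)),((70,75,20),d8(421,455)),((70,-75,20),d8(395,530)),((-140,-75,20),d8(264,497)),
 ((165,h,h,0),D2(470,337)),((165,-h,-h,0),D2(428,388)),((130,0,17,0),D2(515,392)),((165,h,h,0),S2(676,57)),((165,-h,h,0),S2(697,48)),((165,-h,-h,0),S2(706,85)),((165,h,-h,0),S2(668,103))],[.7,.28,3.1,0,.63])
print("tip",P(p,(165,0,0,0)),"pivot",P(p,(0,0,165)))
for n,z,u,v in (("jar lid",95,347,268),("tin",85,507,374),("cork",45,174,418)): print(n,plane(*s8(u,v),z/1e3))
np.savez("fit.npz",t=t,p=p)
E
python3 fit.py
```

```text
[ 0.4998 -0.1245  3.2747  0.0186] 
 [[0.5, 2.7], [1.4, -0.6], [-0.7, -1.6], [-1.5, 0.5], [0.1, 1.0], [-0.7, -1.3], [-1.7, -0.9], [-1.5, -0.5], [-1.4, 0.4], [0.3, 0.2], [-0.2, -0.7], [-0.6, 1.0], [0.6, 1.9]]
[0.5595 0.2138 2.9494 0.003  0.5771] 
 [[-2.7, -4.2], [-1.7, 3.2], [1.0, 0.0], [2.3, -1.1], [1.0, 7.6], [-3.5, 2.0], [-8.2, -1.9], [4.5, 4.5], [-8.0, -1.8], [1.4, 5.8], [4.8, 3.9], [-4.1, -0.9], [-3.1, -1.2]]
tip [0.69521001 0.18739577 0.25801094] pivot [0.55947915 0.21381238 0.16798708]
jar lid [0.38646255 0.01147351 0.095     ]
tin [0.72233493 0.03091666 0.085     ]
cork [ 0.41037249 -0.35985356  0.045     ]
```

```bash
cat >> fit.py <<'E'
print("---")
for n,a,b in (("b(70,75)",s8(443,290),d8(421,455)),("tip h,h",S2(676,57),D2(470,337)),("tip -h-h",S2(706,85),D2(428,388)),("button",S2(637,52),D2(515,390))): 
    X,e=tri([a,b]);print(n,X,e)
for n,q in (("s+70+75",s8(443,290)),("s-140+75",s8(517,352)),("s-140-75",s8(578,320)),("d+70+75",d8(421,455)),("d+70-75",d8(395,530)),("d-140-75",d8(264,497))): print(n,plane(*q,.02))
E
python3 fit.py | sed -n '/---/,$p'
```

```text
---
b(70,75) [0.4837797  0.15297517 0.01461712] [np.float64(0.002779048298104242), np.float64(0.0027790482981042)]
tip h,h [0.68512515 0.18216878 0.27211861] [np.float64(0.003808809384423627), np.float64(0.0038088093844235046)]
tip -h-h [0.70082185 0.19698392 0.2535248 ] [np.float64(0.0013215785592931416), np.float64(0.0013215785592929192)]
button [0.66021065 0.19397607 0.2541435 ] [np.float64(0.00042362734482799823), np.float64(0.00042362734482813527)]
s+70+75 [0.49026448 0.14916241 0.02      ]
s-140+75 [0.67783777 0.12658832 0.02      ]
s-140-75 [0.70818954 0.26168496 0.02      ]
d+70+75 [0.48128059 0.15503751 0.02      ]
d+70-75 [0.50887145 0.28349341 0.02      ]
d-140-75 [0.70607543 0.25359573 0.02      ]
```

```bash
python3 - <<'E'
import numpy as np,cv2
a=np.load("pics/scene0.npy");b=np.load("pics/side0.npy")
def cr(i,x,y): return cv2.convertScaleAbs(cv2.resize(i[y:y+150,x:x+100,::-1],(400,600),interpolation=cv2.INTER_CUBIC),alpha=1.4)
cv2.imwrite("pics/c2.png",np.hstack([cr(a,308,120),cv2.convertScaleAbs(cv2.resize(b[230:390,170:310,::-1],(400,457),interpolation=cv2.INTER_CUBIC),alpha=1.4).copy() if 0 else np.vstack([cr(b,200,245)])]))
E
```

```text
(no output)
```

View pics/c2.png

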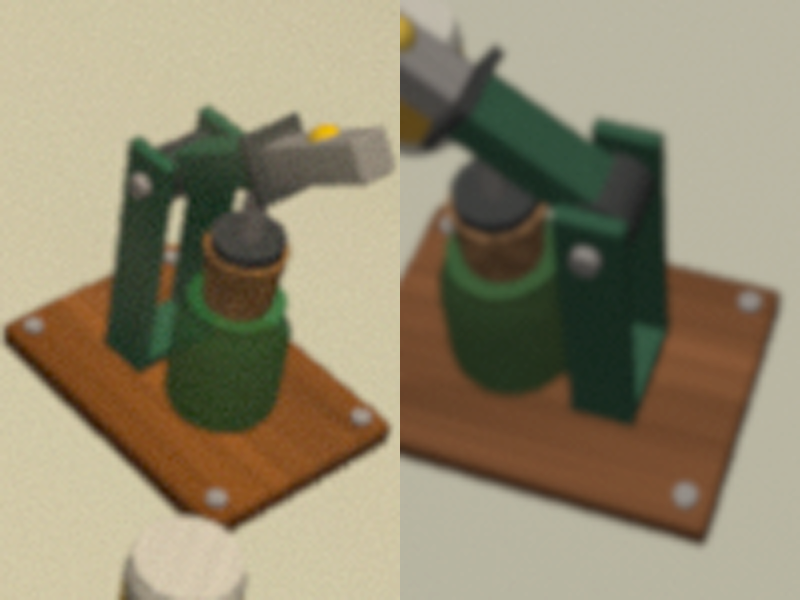

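Found a sign bug in my lever normal, and the crop gives better base corners: scene (309.3,202.5), (359.5,250), (405,226); side (294.5,318), (276.3,378.7). Refitting.

```bash
sed -i 's/-r\*np.cos(a)-u\*np.sin(a)/-r*np.cos(a)+u*np.sin(a)/; s/s8(443,290)),/s8(441.8,289.3)),/; s/s8(517,352)),/s8(513.5,357)),/; s/s8(578,320)),/s8(578.6,323)),/; s/d8(395,530)),/d8(394.6,540)),/;s/d8(264,497)),/d8(262,503)),/' fit.py; cat >> fit.py <<'E'
Xt=T(t,(0,0,0)); pz=P(p,(165,0,0,0))
print("mouth dir tube",rz(t[2])[:,0],"lever out dir",-rz(p[2])[:,0])
E
python3 fit.py | sed -n '1,/---/p;$p'
```

```text
[ 0.4998 -0.1245  3.2747  0.0186] 
 [[0.5, 2.7], [1.4, -0.6], [-0.7, -1.6], [-1.5, 0.5], [0.1, 1.0], [-0.7, -1.3], [-1.7, -0.9], [-1.5, -0.5], [-1.4, 0.4], [0.3, 0.2], [-0.2, -0.7], [-0.6, 1.0], [0.6, 1.9]]
[ 5.6220e-01  2.1260e-01  2.9562e+00 -2.2000e-03  6.3940e-01] 
 [[-1.6, -1.4], [1.5, 2.0], [0.9, -0.1], [0.8, -0.6], [0.3, 1.0], [-2.8, -1.1], [0.0, -0.9], [-1.5, 1.8], [2.6, 0.4], [-4.3, 0.4], [-0.9, -1.5], [0.2, 0.5], [1.1, 0.3]]
tip [0.69232484 0.18815757 0.26125005] pivot [0.56219112 0.21255848 0.16278782]
jar lid [0.38646255 0.01147351 0.095     ]
tin [0.72233493 0.03091666 0.085     ]
cork [ 0.41037249 -0.35985356  0.045     ]
---
mouth dir tube [-0.99115589 -0.13270267  0.        ] lever out dir [ 0.98287104 -0.18429465 -0.        ]
```

Both fits are good (tube 1.6 px, press consistent with z=0, lever angle 0.639). I'll add a helper that gives the tool-axis deltas, then square up the tool.

Careful with the scale: shifts go in shares of 50 mm and turns go in shares of 2 pi rad. That gives: -0.15 rad / 6.2832 = -0.0239.

```bash
cat > go.py <<'E'
import sys
from h import *
from scipy.spatial.transform import Rotation as Ro
f=np.load("fit.npz");t,p=f["t"],f["p"]
def st():
    s=robot.state();q=np.array(s["tool_rot"]);return s,np.array(s["position"]),Ro.from_quat(q[[1,2,3,0]]).as_matrix()
def delta(X):
    s,x,R=st();print("tool delta",np.round(R.T@(np.array(X)-x),4))
def turn(az):
    s,x,R=st();a=np.arctan2(R[1,0],R[0,0]);d=(az-a+np.pi)%(2*np.pi)-np.pi;print("turn about tool z",round(-d,4))
def info():
    s,x,R=st();print(round(s["clock"],2),np.round(x,4),"az",round(np.arctan2(R[1,0],R[0,0])%6.2832,4),"F",np.round(s["ft_force"],1),"T",np.round(s["ft_torque"],2),"gap",s["finger_gap"],s["finger_force"],"q",np.round(s["joint_pos"],2))
E
```

Call:
{"name": "creep_tool", "arguments": {"steps": [[[0,0,0],-0.0239,0.085],[[0,0,0],-0.0239,0.085],[[0,0,0],-0.0239,0.085],[[0,0,0],-0.0029,0.085],[[0,0,0],0,0.085]]}}

```text
clock: 0.6
position: [0.2142, 0.6134, 0.2004]
tool_rot: [-0.0, -0.064, 0.998, -0.0]
ft_force: [-0.5, -0.2, 1.1]
finger_gap: 0.0851
finger_force: 0.0
```

```bash
python3 -c "
from go import *
info();turn(t[2]);delta([.5612,-.1163,.2])"
```

```text
0.6 [0.2142 0.6134 0.2004] az 3.2705 F [-0.5 -0.2  1.1] T [-0.06 -0.01  0.  ] gap 0.08507752365384516 0.0 q [-1.23  0.54 -0.11  1.53  0.06  1.07  0.35]
turn about tool z -0.0042
tool delta [-2.503e-01 -7.683e-01  6.000e-04]
```

Scaled: -0.045 m is -0.9, -0.022 m is -0.44.

Call:
{"name": "creep_tool", "arguments": {"steps": [[[-0.14,-0.44,0],0,0.085],[[-0.294,-0.9,0],0,0.085],[[-0.294,-0.9,0],0,0.085],[[-0.294,-0.9,0],0,0.085],[[-0.294,-0.9,0],0,0.085],[[-0.294,-0.9,0],0,0.085],[[-0.294,-0.9,0],0,0.085],[[-0.294,-0.9,0],0,0.085],[[-0.294,-0.9,0],0,0.085],[[-0.294,-0.9,0],0,0.085],[[-0.294,-0.9,0],0,0.085],[[-0.294,-0.9,0],0,0.085]], "quiet": true}}

```text
ok
```

Call:
{"name": "creep_tool", "arguments": {"steps": [[[-0.294,-0.9,0],0,0.085],[[-0.294,-0.9,0],0,0.085],[[-0.294,-0.9,0],0,0.085],[[-0.294,-0.9,0],0,0.085],[[-0.294,-0.9,0],0,0.085],[[-0.14,-0.44,0],0,0.085],[[0,0,0],0,0.085]]}}

```text
clock: 2.5
position: [0.5626, -0.1154, 0.2007]
tool_rot: [0.0, -0.061, 0.998, -0.001]
ft_force: [-0.1, 0.6, -0.3]
finger_gap: 0.0854
finger_force: 0.0
```

```bash
python3 -c "
from go import *
info();turn(t[2]);delta([.5612,-.1163,.008])
c=robot.get_calibration('wrist');im=robot.grab_frame('wrist')
o=cv2.resize(im[:,:,::-1],(800,600));
for P in [(-90,20.8,20.8),(-90,-20.8,20.8),(-45,20.8,20.8),(-45,-20.8,20.8),(51.5,0,17),(90,20.8,20.8),(90,-20.8,20.8)]:
    a=t[2];R=np.array([[np.cos(a),-np.sin(a),0],[np.sin(a),np.cos(a),0],[0,0,1]])
    u=proj(c,np.r_[t[:2],.0208]+R@np.array(P)/1e3)[0]/.7;cv2.circle(o,tuple(int(v) for v in u),4,(0,255,0),1);print(u.round())
cv2.imwrite('pics/w1.png',o)"
```

```text
2.5 [ 0.5626 -0.1154  0.2007] az 3.2647 F [-0.1  0.6 -0.3] T [0.02 0.04 0.02] gap 0.0854196317326682 0.0 q [-0.06  0.41  0.24  1.76 -0.11  0.99  1.91]
turn about tool z -0.01
tool delta [ 0.0016 -0.0002  0.1927]
[381. 299.]
[431. 299.]
[379. 245.]
[431. 245.]
[404. 117.]
[375.  60.]
[432.  59.]
```

View pics/w1.png

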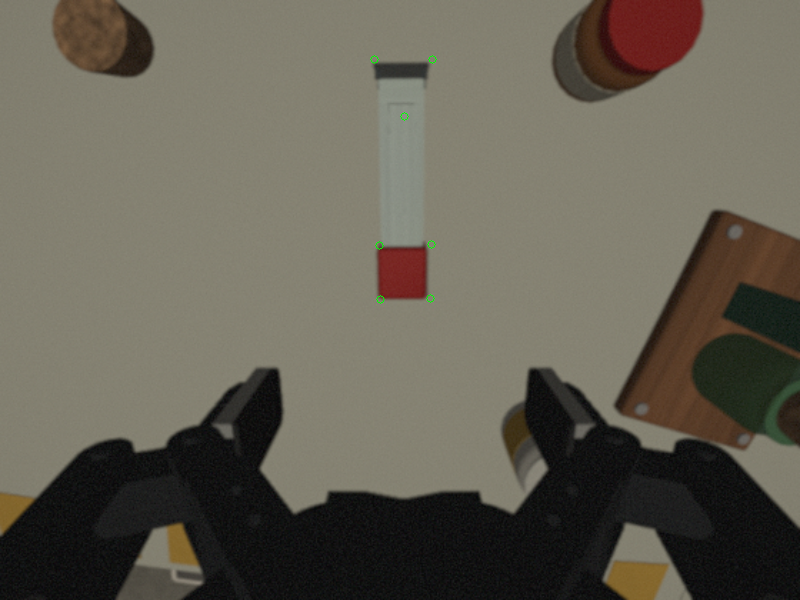

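The wrist view shows the red grip at (378–427, 247–298) and the rim at (375–428, 63), within about 3 px of the prediction (green circles). Descend and grip lightly.

Scaled: 0.045 m is 0.9, 0.04 m is 0.8, -0.01 rad / 6.2832 = -0.0016.

Call:
{"name": "creep_tool", "arguments": {"steps": [[[0,0,0.6],-0.0016,0.085],[[0.032,0,0.9],0,0.085],[[0,0,0.9],0,0.085],[[0,0,0.8],0,0.085],[[0,0,0.44],0,0.085],[[0,0,0.2],0,0.085],[[0,0,0],0,0.03],[[0,0,0],0,0.03],[[0,0,0],0,0.03],[[0,0,0],0,0.03],[[0,0,0],0,0.03],[[0,0,0],0,0.03]], "squeeze": 20}}

```text
clock: 3.75
position: [0.5621, -0.1123, 0.0106]
tool_rot: [0.002, -0.071, 0.998, -0.001]
ft_force: [0.0, -1.5, 6.5]
finger_gap: 0.03
finger_force: 2.9
```

Call:
{"name": "creep_tool", "arguments": {"steps": [[[0,0,-0.4],0,0.03],[[0,0,-0.6],0,0.03],[[0,0,-0.6],0,0.03],[[0,0,-0.6],0,0.03],[[0,0,-0.6],0,0.03],[[0,0,0],0,0.03]]}}

```text
clock: 4.35
position: [0.5638, -0.1117, 0.1538]
tool_rot: [0.005, -0.071, 0.997, -0.001]
ft_force: [0.6, -0.3, 0.6]
finger_gap: 0.0298
finger_force: 0.0
```

```bash
python3 -c "
from go import *
info()
for n in ('scene','side'):
    im=robot.grab_frame(n);np.save('pics/%s1.npy'%n,im)
a=np.load('pics/scene1.npy')[150:300,160:310,::-1];b=np.load('pics/side1.npy')[130:280,220:370,::-1]
cv2.imwrite('pics/l1.png',np.hstack([cv2.resize(a,(400,400)),cv2.resize(b,(400,400))]))"
```

```text
4.35 [ 0.5638 -0.1117  0.1538] az 3.2833 F [ 0.6 -0.3  0.6] T [-0.02 -0.04  0.02] gap 0.029765719728417336 0.0 q [-0.05  0.46  0.22  1.8  -0.13  0.88  1.94]
```

View pics/l1.png

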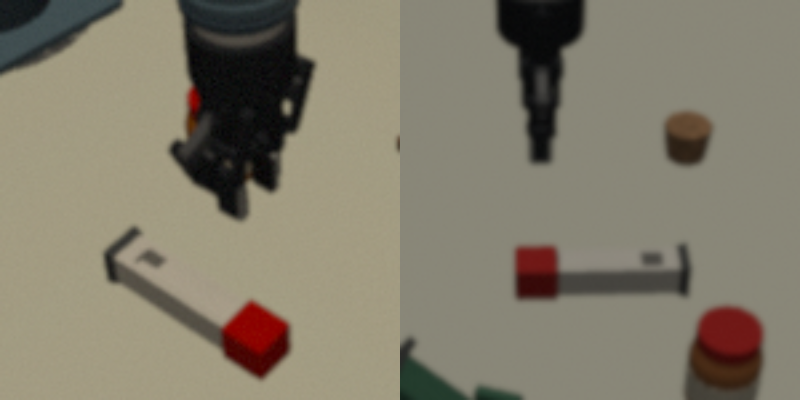

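The tube was not gripped: it lies unmoved and the fingers closed to the commanded 0.03. I'll compare the TCP with the images before retrying.

```bash
python3 -c "
from go import *
s,x,R=st();print(R.round(3))
for n in ('scene','side'):
    c=robot.get_calibration(n);print(n,'tcp',proj(c,x),'grasp',proj(c,x-.019*R[:,2]))
cs,cd=robot.get_calibration('scene'),robot.get_calibration('side')
q=lambda x,y:(160+x/2.667,150+y/2.667);r=lambda x,y:(220+(x-400)/2.667,130+y/2.667)
for a,b in (((290,333),(516,272)),((252,302),(557,272)),((222,336),(557,246)),((152,258),(651,258)),((260,345),(516,246))): print(tri([(cs,q(*a)),(cd,r(*b))])[0].round(4))
print('fingertip',q(235,215),r(541,161))
"
```

```text
[[-0.99  -0.142  0.002]
 [-0.142  0.99   0.   ]
 [-0.002 -0.    -1.   ]]
scene tcp [[253.62812738 236.29645721]] grasp [[253.29394627 230.01370189]]
side tcp [[272.34285236 196.92150935]] grasp [[272.34176952 190.96911049]]
[ 0.5869 -0.0986  0.0348]
[ 0.5441 -0.1002  0.0383]
[ 0.5495 -0.1411  0.0355]
[ 0.4492 -0.13    0.0402]
[ 0.5875 -0.1288  0.045 ]
fingertip (248.11398575178103, 230.61492313460818) (272.86839145106865, 190.36745406824147)
```

The images put the fingertips some 30 mm above the reported TCP, higher than the pad swing explains. I'll descend again around the tube at a 65 mm opening and step down, watching the force.

Scaled: -0.005 m is -0.1, 0.001 m is 0.02.

```bash
python3 -c "
from go import *
info();turn(t[2]);delta([.5612,-.1165,.012])"
```

```text
4.45 [ 0.561  -0.111   0.1498] az 3.2837 F [ 0.3 -0.4 -0.3] T [ 0.04  0.   -0.01] gap 0.029901337724960238 0.0 q [-0.05  0.47  0.22  1.81 -0.13  0.88  1.94]
turn about tool z 0.009
tool delta [ 0.0009 -0.0054  0.1378]
```

Call:
{"name": "creep_tool", "arguments": {"steps": [[[0,0,0],0,0.085],[[0,0,0],0,0.085],[[0.02,-0.1,0],0,0.085],[[0,0,0],0,0.085]]}}

```text
clock: 4.85
position: [0.5596, -0.1172, 0.1481]
tool_rot: [-0.001, -0.07, 0.998, -0.0]
ft_force: [-0.4, -0.1, -0.6]
finger_gap: 0.0849
finger_force: 0.0
```

```bash
python3 -c "
from go import *
info();delta([.5612,-.1165,.012])"
```

```text
4.85 [ 0.5596 -0.1172  0.1481] az 3.2827 F [-0.4 -0.1 -0.6] T [-0.03 -0.03  0.02] gap 0.08486188975572197 0.0 q [-0.04  0.47  0.23  1.81 -0.13  0.88  1.95]
tool delta [-0.0019  0.0005  0.1361]
```

Scaled: 0.04 m is 0.8, 0.03 m is 0.6, 0.009 rad / 6.2832 = 0.0014.

Call:
{"name": "creep_tool", "arguments": {"steps": [[[-0.02,0,0.6],0.0014,0.085],[[0,0,0.8],0,0.085],[[0,0,0.8],0,0.085],[[0,0,0.4],0,0.07],[[0,0,0.1],0,0.065],[[0,0,0],0,0.065],[[0,0,0],0,0.065]], "squeeze": 20}}

```text
clock: 5.55
position: [0.5622, -0.1164, 0.0149]
tool_rot: [0.001, -0.066, 0.998, -0.0]
ft_force: [0.3, -0.3, 0.4]
finger_gap: 0.0649
finger_force: 0.0
```

Call:
{"name": "creep_tool", "arguments": {"steps": [[[0,0,0.1],0,0.065],[[0,0,0],0,0.065]]}}

```text
clock: 5.75
position: [0.5615, -0.116, 0.0092]
tool_rot: [0.0, -0.067, 0.998, -0.0]
ft_force: [0.1, 0.2, 0.4]
finger_gap: 0.0652
finger_force: 0.0
```

```bash
python3 -c "
from go import *
info();im=robot.grab_frame('side');im2=robot.grab_frame('scene')
o=np.hstack([cv2.resize(im[160:260,220:320,::-1],(400,400),interpolation=2),cv2.resize(im2[200:300,200:300,::-1],(400,400),interpolation=2)]);cv2.imwrite('pics/d1.png',cv2.convertScaleAbs(o,alpha=1.8))"
```

```text
5.75 [ 0.5615 -0.116   0.0092] az 3.2749 F [0.1 0.2 0.4] T [ 0.01  0.   -0.02] gap 0.06518944380410328 0.0 q [-0.    0.69  0.17  1.86 -0.19  0.61  1.99]
```

View pics/d1.png

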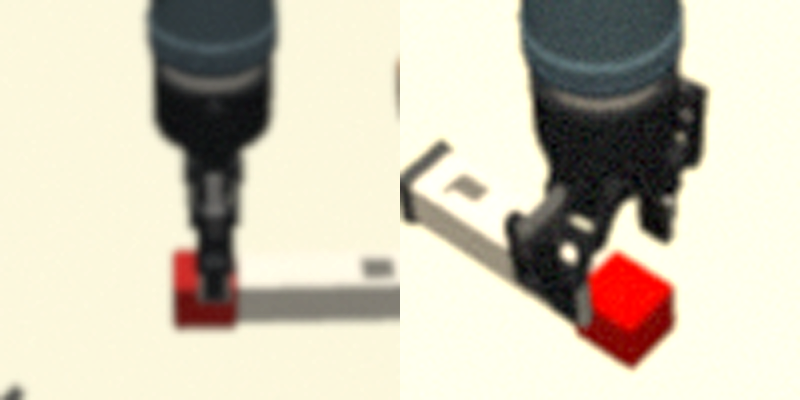

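At TCP z = 0.009 the near fingertip is at (215,300), just below the tube's top edge, so it really is too high. It must go about 20 mm lower, with force checks.

Scaled: 0.008 m is 0.16.

Call:
{"name": "creep_tool", "arguments": {"steps": [[[0,0,0.16],0,0.065],[[0,0,0],0,0.065]]}}

```text
clock: 6.05
position: [0.5603, -0.1158, -0.0002]
tool_rot: [-0.001, -0.067, 0.998, 0.0]
ft_force: [-0.1, 0.0, 0.1]
finger_gap: 0.0651
finger_force: 0.0
```

Call:
{"name": "creep_tool", "arguments": {"steps": [[[0,0,0.12],0,0.065],[[0,0,0],0,0.065]]}}

```text
clock: 6.25
position: [0.5604, -0.1158, -0.0062]
tool_rot: [-0.001, -0.067, 0.998, 0.0]
ft_force: [-0.6, 0.5, -0.1]
finger_gap: 0.0652
finger_force: 0.0
```

Call:
{"name": "creep_tool", "arguments": {"steps": [[[0,0,0.08],0,0.065],[[0,0,0],0,0.065]]}}

```text
clock: 6.45
position: [0.5608, -0.1159, -0.0098]
tool_rot: [-0.0, -0.067, 0.998, 0.0]
ft_force: [-0.0, 0.4, -0.2]
finger_gap: 0.0647
finger_force: 0.0
```

Call:
{"name": "creep_tool", "arguments": {"steps": [[[0,0,0],0,0.03],[[0,0,0],0,0.03],[[0,0,0],0,0.03],[[0,0,0],0,0.03],[[0,0,0],0,0.03]], "squeeze": 20}}

```text
clock: 6.95
position: [0.5614, -0.1161, -0.0091]
tool_rot: [0.0, -0.067, 0.998, -0.0]
ft_force: [-0.1, -0.6, 1.5]
finger_gap: 0.0409
finger_force: 21.3
```

Call:
{"name": "creep_tool", "arguments": {"steps": [[[0,0,-0.2],0,0.03],[[0,0,-0.4],0,0.03],[[0,0,-0.6],0,0.03],[[0,0,0],0,0.03]]}}

```text
clock: 7.35
position: [0.5637, -0.1164, 0.0543]
tool_rot: [0.003, -0.066, 0.998, -0.001]
ft_force: [0.7, -0.6, -1.4]
finger_gap: 0.0414
finger_force: 20.9
```

```bash
python3 -c "
from go import *
info()"
```

```text
7.35 [ 0.5637 -0.1164  0.0543] az 3.2746 F [ 0.7 -0.6 -1.4] T [-0.01 -0.24 -0.04] gap 0.04136440279904828 20.916826128959656 q [-0.02  0.61  0.19  1.85 -0.18  0.69  1.98]
```

Gripped (gap 0.041, 21 N). I'll lift clear and measure the tilt from the side image by differencing against the first frame.

Call:
{"name": "creep_tool", "arguments": {"steps": [[[0,0,-0.8],0,0.03],[[0,0,-1],0,0.03],[[0,0,-1],0,0.03],[[0,0,0],0,0.03],[[0,0,0],0,0.03]]}}

```text
clock: 7.85
position: [0.5612, -0.1157, 0.1911]
tool_rot: [0.001, -0.067, 0.998, 0.0]
ft_force: [-0.7, -0.3, -3.6]
finger_gap: 0.041
finger_force: 21.8
```

```bash
cat > tilt.py <<'E'
from go import *
def mask(n):
    im=robot.grab_frame(n);b=np.load(f'pics/{n}0.npy');np.save(f'pics/{n}_now.npy',im)
    d=np.abs(cv2.GaussianBlur(im,(3,3),0).astype(int)-cv2.GaussianBlur(b,(3,3),0)).sum(2)
    return im,d>45
if __name__=="__main__":
    info();s,x,R=st();im,m=mask('side');c=robot.get_calibration('side')
    u=proj(c,[x,x+.15*R[:,0]]);print("grasp px, level mouth px",u.round().tolist())
    for k in range(int(u[0,0])-20,int(u[0,0])+80,6):
        r=np.where(m[:,k])[0];r=r[(r>u[0,1]-60)];g=np.split(r,np.where(np.diff(r)>2)[0]+1)
        print(k,[(int(a[0]),int(a[-1])) for a in g if len(a)>2])
E
python3 tilt.py
```

```text
7.85 [ 0.5612 -0.1157  0.1911] az 3.275 F [-0.7 -0.3 -3.6] T [ 0.06 -0.08 -0.04] gap 0.041010487331682055 21.828816533088684 q [-0.06  0.42  0.24  1.77 -0.12  0.96  1.94]
grasp px, level mouth px [[272.0, 183.0], [333.0, 182.0]]
252 []
258 [(123, 128)]
264 [(123, 145), (161, 184), (221, 242)]
270 [(123, 184), (221, 242)]
276 [(123, 184), (221, 242)]
282 [(123, 142), (171, 182), (231, 241)]
288 [(123, 128), (171, 183), (231, 241)]
294 [(171, 183), (231, 240)]
300 [(171, 183), (231, 240)]
306 [(172, 183), (231, 240)]
312 [(172, 183), (224, 240)]
318 [(166, 183), (225, 240)]
324 [(181, 184), (221, 241)]
330 [(164, 169), (175, 181)]
336 [(170, 174)]
342 []
348 []
```

The tube is held level, with no sag at 20 N. As I can only turn about the tool's z, I'll use the fixed stub tip. With the mouth end placed under the tip and the gripper raised, the tube pivots in the pads to 36° mouth-down. First I'll align the yaw and compute the way there.

Careful with the scale: shifts go in shares of 50 mm and turns go in shares of 2 pi rad. That gives: 0.11 rad / 6.2832 = 0.0175.

```bash
cat >> go.py <<'E'
# lever-plane coordinates: h outward from pivot, z height of tube axis at the grasp (TCP reported + 0.030)
out=-np.array([np.cos(p[2]),np.sin(p[2])])
def G(h,z,lat=0): return np.r_[p[:2]+out*h,z-.030]
def hz():
    s,x,R=st();v=x[:2]-p[:2];print("h,lat,z",round(v@out,4),round(out[0]*v[1]-out[1]*v[0],4),round(x[2]+.03,4))
E
```

Call:
{"name": "creep_tool", "arguments": {"steps": [[[0,0,0],0.0175,0.03],[[0,0,0],0.0175,0.03],[[0,0,0],0.0158,0.03],[[0,0,0],0,0.03]]}}

```text
clock: 8.3
position: [0.5594, -0.1155, 0.1882]
tool_rot: [-0.002, 0.093, 0.996, -0.0]
ft_force: [-0.5, -0.2, -2.8]
finger_gap: 0.0412
finger_force: 21.8
```

```bash
python3 -c "
from go import *
info();turn(p[2]);delta(G(.279,.205));print(G(.279,.205))"
```

```text
8.3 [ 0.5594 -0.1155  0.1882] az 2.9553 F [-0.5 -0.2 -2.8] T [-0.04 -0.11  0.02] gap 0.04120113508637586 21.84099107980728 q [-0.11  0.43  0.31  1.78 -0.16  0.97  1.65]
turn about tool z -0.001
tool delta [-0.2211  0.3232  0.012 ]
[0.83641214 0.16114027 0.175     ]
```

Scaled: 0.0323 m is 0.646, -0.0221 m is -0.442.

Call:
{"name": "creep_tool", "arguments": {"steps": [[[-0.222,0.324,0.012],0,0.03],[[-0.442,0.646,0.024],0,0.03],[[-0.442,0.646,0.024],0,0.03],[[-0.442,0.646,0.024],0,0.03],[[-0.442,0.646,0.024],0,0.03],[[-0.442,0.646,0.024],0,0.03],[[-0.442,0.646,0.024],0,0.03],[[-0.442,0.646,0.024],0,0.03],[[-0.442,0.646,0.024],0,0.03],[[-0.442,0.646,0.024],0,0.03],[[-0.222,0.324,0.012],0,0.03],[[0,0,0],0,0.03]]}}

```text
clock: 9.5
position: [0.8378, 0.1654, 0.1745]
tool_rot: [-0.002, 0.09, 0.996, 0.001]
ft_force: [-0.3, 0.1, -3.4]
finger_gap: 0.0411
finger_force: 21.8
```

```bash
python3 -c "
from go import *
info();hz();turn(p[2]);delta(G(.279,.205));delta(G(.272,.235))
a=robot.grab_frame('side')[140:260,140:240,::-1];b=robot.grab_frame('scene')[120:240,310:410,::-1]
cv2.imwrite('pics/u1.png',cv2.convertScaleAbs(np.hstack([cv2.resize(a,(400,480),interpolation=2),cv2.resize(b,(400,480),interpolation=2)]),alpha=1.6))"
```

```text
9.5 [0.8378 0.1654 0.1745] az 2.9621 F [-0.3  0.1 -3.4] T [-0.03 -0.04  0.04] gap 0.04114497673900732 21.813468039035797 q [-0.35  0.98  0.27  0.82 -0.23  1.37  1.24]
h,lat,z 0.2796 0.0045 0.2045
turn about tool z 0.0058
tool delta [ 0.0006 -0.0045 -0.0005]
tool delta [ 0.0077 -0.0044 -0.0305]
```

View pics/u1.png

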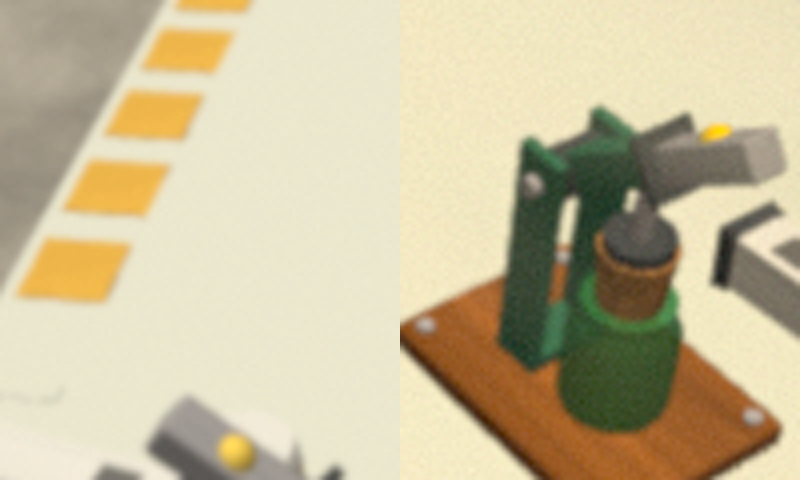

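The scene crop shows the rim's top corners at about (722,232) and (778,206), just below and outboard of the stub tip. I'll check this against the prediction and move into contact position.

Scaled: -0.01 m is -0.2, -0.005 m is -0.1, 0.0058 rad / 6.2832 = 0.0009.

```bash
python3 -c "
from go import *
s,x,R=st();c=robot.get_calibration('scene')
M=x+np.array([0,0,.03])+.152*R[:,0]
for y in (.0208,-.0208):
    u=proj(c,M+y*R[:,1]+np.array([0,0,.0208]))[0];print((u-[310,120])*4+[400,0])"
```

```text
[772.3396561  184.79072409]
[716.57365953 212.68672929]
```

Call:
{"name": "creep_tool", "arguments": {"steps": [[[0.04,-0.09,-0.2],0.0009,0.03],[[0.06,0,-0.2],0,0.03],[[0.04,0,-0.1],0,0.03],[[0,0,-0.06],0,0.03],[[0,0,0],0,0.03]]}}

```text
clock: 10.1
position: [0.8305, 0.1577, 0.208]
tool_rot: [0.001, 0.096, 0.995, 0.0]
ft_force: [0.3, 0.2, -1.5]
finger_gap: 0.0412
finger_force: 21.7
```

```bash
python3 -c "
from go import *
info();hz()"
```

```text
10.1 [0.8305 0.1577 0.208 ] az 2.95 F [ 0.3  0.2 -1.5] T [-0.01 -0.11  0.01] gap 0.0412280730288109 21.736308932304382 q [-0.35  0.94  0.28  0.83 -0.23  1.4   1.24]
h,lat,z 0.2738 -0.0045 0.238
```

Scaled: -0.01 m is -0.2, 0.003 m is 0.06.

Call:
{"name": "creep_tool", "arguments": {"steps": [[[0.02,0.06,-0.2],0,0.03],[[0.03,0,-0.2],0,0.03],[[0.03,0,-0.2],0,0.03],[[0.03,0,-0.2],0,0.03],[[0,0,0],0,0.03]]}}

```text
clock: 10.6
position: [0.8264, 0.162, 0.2496]
tool_rot: [0.002, 0.095, 0.995, 0.001]
ft_force: [0.6, 0.9, -2.1]
finger_gap: 0.0412
finger_force: 21.5
```

```bash
python3 -c "
from go import *
info();hz()"
```

```text
10.6 [0.8264 0.162  0.2496] az 2.9504 F [ 0.6  0.9 -2.1] T [ 0.04 -0.09  0.05] gap 0.04119577337092107 21.487326622009277 q [-0.35  0.91  0.28  0.78 -0.23  1.46  1.23]
h,lat,z 0.269 -0.001 0.2796
```

Call:
{"name": "creep_tool", "arguments": {"steps": [[[0.04,0,-0.2],0,0.03],[[0.04,0,-0.2],0,0.03],[[0.04,0,-0.2],0,0.03],[[0.04,0,-0.2],0,0.03],[[0.02,0,-0.08],0,0.03],[[0,0,0],0,0.03]]}}

```text
clock: 11.2
position: [0.817, 0.1634, 0.292]
tool_rot: [0.001, 0.096, 0.995, 0.0]
ft_force: [0.4, -0.2, -2.8]
finger_gap: 0.0409
finger_force: 21.5
```

```bash
python3 -c "
from go import *
info();hz();im=robot.grab_frame('side');b=np.load('pics/side0.npy');im2=robot.grab_frame('scene')
np.save('pics/s2.npy',im)
a=im[120:330,130:270,::-1];b=im2[90:300,300:440,::-1]
cv2.imwrite('pics/v1.png',cv2.convertScaleAbs(np.hstack([cv2.resize(a,(400,600),interpolation=2),cv2.resize(b,(400,600),interpolation=2)]),alpha=1.6))"
```

```text
11.2 [0.817  0.1634 0.292 ] az 2.9502 F [ 0.4 -0.2 -2.8] T [-0.01 -0.12 -0.02] gap 0.04091938822418784 21.540760695934296 q [-0.36  0.88  0.29  0.75 -0.22  1.53  1.22]
h,lat,z 0.2595 -0.0013 0.322
```

View pics/v1.png

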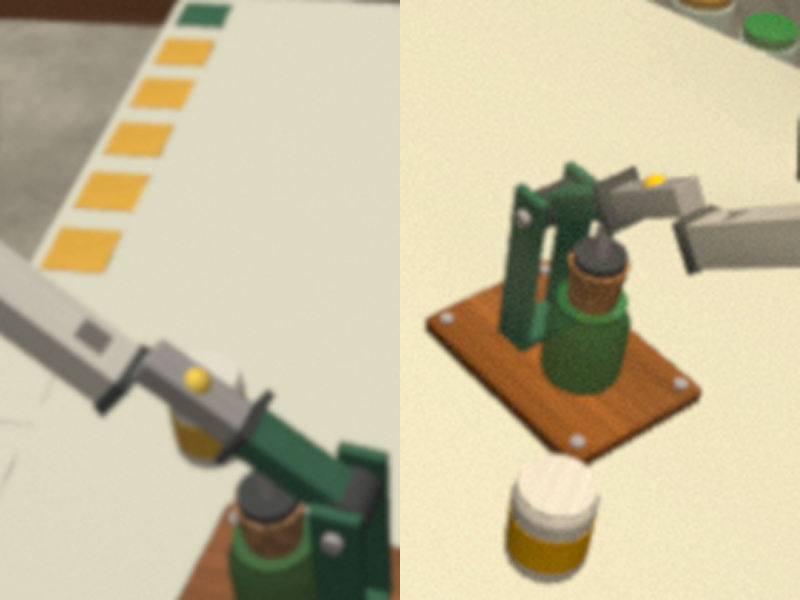

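The tube has tilted to near-parallel with the stub; in the side crop its rim is at (148,348)–(103,410) and hole at (93,335), in scene rim (678,225), (720,207), (690,272), hole (730,214). I'll fit its pose relative to the stub.

```bash
cat > tf.py <<'E'
from go import *
from scipy.optimize import least_squares
cs,cd=robot.get_calibration("scene"),robot.get_calibration("side")
k=2.857;D=lambda x,y:(cd,np.array([130+x/k,120+y/k]));S=lambda x,y:(cs,np.array([300+(x-400)/k,90+y/k]))
g=20.8
pts=[((51.5,0,17),D(93,335)),((90,g,g),D(148,348)),((90,-g,-g),D(103,410)),((90,g,g),S(678,225)),((90,-g,g),S(720,207)),((90,g,-g),S(690,272)),((51.5,0,17),S(730,214))]
rot=lambda q:Ro.from_euler('ZY',[q[4],q[3]]).as_matrix()
f=lambda q:np.concatenate([proj(c,q[:3]+rot(q)@np.array(P)/1e3)[0]-uv for P,(c,uv) in pts]+[[(q[4]-p[2])*60]])
s,x,R=st()
r=least_squares(f,np.r_[.76,.17,.27,.6,p[2]],loss='soft_l1');q=r.x
print(q.round(4),f(q).round(1))
Gp=q[:3]+rot(q)@np.array([-.062,0,0]);print("grasp pt",Gp.round(4),"tcp",x.round(4))
M=q[:3]+rot(q)@np.array([.09,0,0]);v=M-np.r_[p[:2],.165]
a=.63;h=v[:2]@out;print("mouth along",h*np.cos(a)+v[2]*np.sin(a),"normal",-h*np.sin(a)+v[2]*np.cos(a),"lat",out[0]*v[1]-out[1]*v[0])
# same with stub tip measured in this very picture: outer tip corners
E
python3 tf.py
```

```text
[0.782  0.1701 0.2915 0.6937 2.9516] [-1.9 -0.3  1.7 -0.4 -2.9  2.1 -1.9 -0.3 -2.4 -1.   0.2  1.9  0.5  0.
 -0.3]
grasp pt [0.8288 0.1611 0.3311] tcp [0.8165 0.1634 0.2906]
mouth along 0.16556692858885805 normal -0.035399645557289555 lat -0.0008653573368220153
```

Scaled: -0.0116 m is -0.232, -0.011 m is -0.22.

```bash
python3 -c "
from go import *
hz()"
```

```text
h,lat,z 0.259 -0.0015 0.3206
```

Call:
{"name": "creep_tool", "arguments": {"steps": [[[-0.14,0,-0.1],0,0.03],[[-0.15,0,-0.112],0,0.03],[[0.08,0,-0.12],0,0.03],[[0.16,0,-0.22],0,0.03],[[0.176,0,-0.232],0,0.03],[[0,0,0],0,0.03],[[0,0,0],0,0.03]]}}

```text
clock: 12.0
position: [0.8102, 0.1651, 0.3315]
tool_rot: [0.001, 0.095, 0.995, 0.0]
ft_force: [-0.4, 0.3, -2.1]
finger_gap: 0.0411
finger_force: 21.6
```

```bash
python3 -c "
from go import *
info();hz();im=robot.grab_frame('side');im2=robot.grab_frame('scene')
a=im[170:320,150:250,::-1];b=im2[100:250,330:430,::-1]
cv2.imwrite('pics/v2.png',cv2.convertScaleAbs(np.hstack([cv2.resize(a,(400,600),interpolation=2),cv2.resize(b,(400,600),interpolation=2)]),alpha=1.6))"
```

```text
12.0 [0.8102 0.1651 0.3315] az 2.9507 F [-0.4  0.3 -2.1] T [ 0.01 -0.08 -0.01] gap 0.04109674859109348 21.632706820964813 q [-0.36  0.86  0.29  0.7  -0.22  1.6   1.21]
h,lat,z 0.2526 -0.0009 0.3615
```

View pics/v2.png

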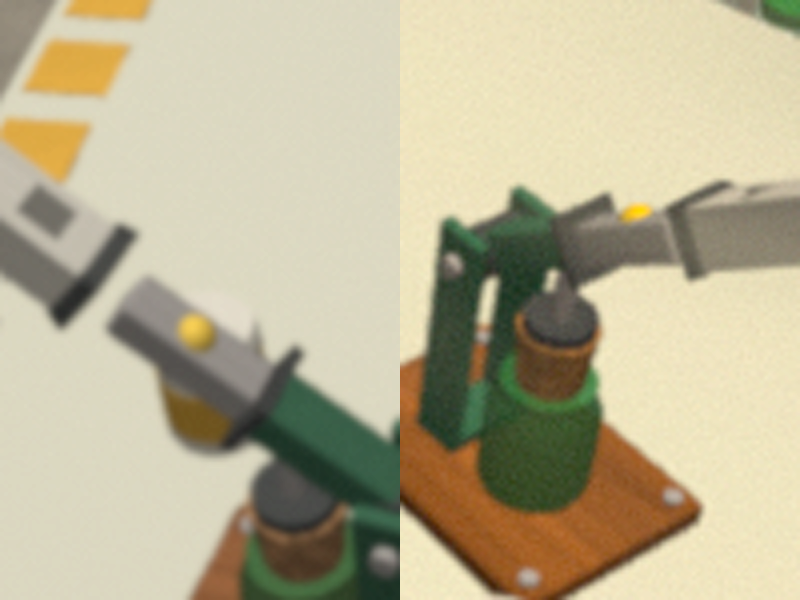

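The last picture shows the tube collinear with the stub. In side, rim centre (95,277) lies on the stub axis line through tip centre (129,303); in scene, (711,231) against about 228. Start sliding on along the 36° axis, watching forces.

Scaled: 0.0065 m is 0.13, 0.0047 m is 0.094.

Call:
{"name": "creep_tool", "arguments": {"steps": [[[0.13,0,0.094],0,0.03],[[0.13,0,0.094],0,0.03],[[0.13,0,0.094],0,0.03],[[0.13,0,0.094],0,0.03],[[0,0,0],0,0.03]], "squeeze": 30}}

```text
clock: 12.6
position: [0.784, 0.1697, 0.3098]
tool_rot: [-0.001, 0.095, 0.995, -0.0]
ft_force: [0.3, 1.0, -3.3]
finger_gap: 0.0405
finger_force: 35.3
```

```bash
python3 -c "
from go import *
info();hz()"
```

```text
12.6 [0.784  0.1697 0.3098] az 2.9503 F [ 0.3  1.  -3.3] T [ 0.01 -0.14  0.  ] gap 0.04046258825023062 35.27942597866058 q [-0.39  0.8   0.29  0.86 -0.21  1.51  1.21]
h,lat,z 0.2259 -0.0012 0.3398
```

Scaled: 0.0065 m is 0.13, 0.0047 m is 0.094.

Call:
{"name": "creep_tool", "arguments": {"steps": [[[0.13,0,0.084],0,0.03],[[0.13,0,0.086],0,0.03],[[0.13,0,0.09],0,0.03],[[0.13,0,0.094],0,0.03],[[0,0,0],0,0.03]], "squeeze": 40}}

```text
clock: 13.1
position: [0.761, 0.1735, 0.2939]
tool_rot: [0.002, 0.096, 0.995, -0.0]
ft_force: [5.4, -0.2, -3.5]
finger_gap: 0.0408
finger_force: 42.5
```

```bash
python3 -c "
from go import *
info();hz()"
```

```text
13.1 [0.761  0.1735 0.2939] az 2.9493 F [ 5.4 -0.2 -3.5] T [-0.34 -1.54 -0.  ] gap 0.040785400708562375 42.47680842876434 q [-0.42  0.74  0.29  1.   -0.2   1.42  1.2 ]
h,lat,z 0.2026 -0.0018 0.3239
```

Scaled: 0.0065 m is 0.13, 0.005 m is 0.1.

Call:
{"name": "creep_tool", "arguments": {"steps": [[[0.13,0,0.09],0,0.03],[[0.13,0,0.09],0,0.03],[[0.1,0,0.072],0,0.03],[[0,0,0],0,0.03]], "squeeze": 50}}

```text
clock: 13.5
position: [0.7432, 0.1769, 0.2805]
tool_rot: [0.001, 0.096, 0.995, -0.0]
ft_force: [6.9, -1.2, -5.0]
finger_gap: 0.0407
finger_force: 52.8
```

```bash
python3 -c "
from go import *
info();hz()"
```

```text
13.5 [0.7432 0.1769 0.2805] az 2.9492 F [ 6.9 -1.2 -5. ] T [-0.32 -1.72  0.04] gap 0.04068058666689334 52.76881456375122 q [-0.44  0.71  0.29  1.08 -0.19  1.37  1.2 ]
h,lat,z 0.1845 -0.0017 0.3105
```

Call:
{"name": "creep_tool", "arguments": {"steps": [[[0.08,0,0.058],0,0.03],[[0,0,0],0,0.03]]}}

```text
clock: 13.7
position: [0.7414, 0.177, 0.279]
tool_rot: [0.004, 0.096, 0.995, -0.0]
ft_force: [10.8, -1.4, -4.0]
finger_gap: 0.0406
finger_force: 53.0
```

```bash
python3 -c "
from go import *
info();hz()"
```

```text
13.7 [0.7414 0.177  0.279 ] az 2.9484 F [10.8 -1.4 -4. ] T [-0.35 -2.61 -0.03] gap 0.04064526641855878 52.953232526779175 q [-0.45  0.7   0.29  1.1  -0.19  1.36  1.2 ]
h,lat,z 0.1827 -0.0019 0.309
```

```bash
cat > yb.py <<'E'
from go import *
def yel(im,u,r=9):
    x,y=int(u[0]),int(u[1]);c=cv2.cvtColor(im[y-r:y+r,x-r:x+r],cv2.COLOR_RGB2HSV).astype(int)
    m=(c[...,1]>130)&(c[...,2]>100)&(abs(c[...,0]-25)<8);p=np.argwhere(m);return m.sum(),(p.mean(0)[::-1]+[x-r,y-r]).round(1) if len(p) else None
a=.63;B=np.r_[p[:2]+out*(.130*np.cos(a)-.017*np.sin(a)),.165+.130*np.sin(a)+.017*np.cos(a)]
def dk(im,u,r=25):
    x,y=int(u[0]),int(u[1]);return np.argwhere(im[y-r:y+r,x-r:x+r].max(2)<60)
if __name__=="__main__":
  for n in('side','scene'):
    c=robot.get_calibration(n);u=proj(c,B)[0];im=robot.grab_frame(n);i0=np.load(f'pics/{n}0.npy')
    print(n,u.round(1),'before',yel(i0,u),'now',yel(im,u))
    cv2.imwrite(f'pics/now_{n}.png',im[:,:,::-1])
E
python3 yb.py
```

```text
side [200.8 252.8] before (np.int64(44), array([198.5, 252.2])) now (np.int64(38), array([199.2, 252.1]))
scene [387.7 151.3] before (np.int64(24), array([388.5, 152.7])) now (np.int64(8), array([388. , 151.5]))
```

The yellow button is showing through the hole (38 of 44 px in side). Nudge a bit further to confirm it is fully seated.

Scaled: 0.003 m is 0.06, 0.0022 m is 0.044.

Call:
{"name": "creep_tool", "arguments": {"steps": [[[0.06,0,0.044],0,0.03],[[0,0,0],0,0.03]]}}

```text
clock: 14.0
position: [0.7414, 0.177, 0.2793]
tool_rot: [0.008, 0.097, 0.995, 0.0]
ft_force: [16.4, -2.9, 2.4]
finger_gap: 0.0401
finger_force: 53.5
```

```bash
python3 -c "
from go import *
info();hz()"
python3 yb.py
```

```text
14.0 [0.7414 0.177  0.2793] az 2.9479 F [16.4 -2.9  2.4] T [-0.48 -3.57  0.11] gap 0.04008615252972278 53.521172404289246 q [-0.45  0.7   0.29  1.11 -0.19  1.34  1.19]
h,lat,z 0.1827 -0.0019 0.3093
side [200.8 252.8] before (np.int64(44), array([198.5, 252.2])) now (np.int64(37), array([199.2, 252. ]))
scene [387.7 151.3] before (np.int64(24), array([388.5, 152.7])) now (np.int64(8), array([388. , 151.5]))
```

The tube is hard against its end stop: 16 N, no further motion, button out. Now swing the lever down along the arc in chunks.

Scaled: 0.0101 m is 0.202, 0.0095 m is 0.19.

Call:
{"name": "creep_tool", "arguments": {"steps": [[[-0.12,0,0.19],0,0.03],[[-0.12,0,0.19],0,0.03],[[-0.106,0,0.202],0,0.03],[[-0.106,0,0.202],0,0.03],[[0,0,0],0,0.03]], "squeeze": 30}}

```text
clock: 14.6
position: [0.7655, 0.1725, 0.2424]
tool_rot: [0.01, 0.097, 0.995, 0.001]
ft_force: [16.8, -3.3, 11.2]
finger_gap: 0.0402
finger_force: 53.9
```

```bash
python3 -c "
from go import *
info();hz()"
```

```text
14.6 [0.7655 0.1725 0.2424] az 2.9477 F [16.8 -3.3 11.2] T [-0.56 -3.05  0.11] gap 0.04019488057948724 53.85096609592438 q [-0.42  0.76  0.29  1.08 -0.2   1.31  1.21]
h,lat,z 0.2072 -0.0019 0.2724
```

Scaled: 0.0109 m is 0.218, 0.0105 m is 0.21.

Call:
{"name": "creep_tool", "arguments": {"steps": [[[-0.088,0,0.21],0,0.03],[[-0.088,0,0.21],0,0.03],[[-0.068,0,0.218],0,0.03],[[-0.068,0,0.218],0,0.03],[[0,0,0],0,0.03]], "squeeze": 30}}

```text
clock: 15.1
position: [0.7822, 0.1695, 0.1996]
tool_rot: [0.011, 0.097, 0.995, 0.001]
ft_force: [21.2, -1.3, 8.3]
finger_gap: 0.0405
finger_force: 52.6
```

```bash
python3 -c "
from go import *
info();hz()"
```

```text
15.1 [0.7822 0.1695 0.1996] az 2.9474 F [21.2 -1.3  8.3] T [-0.37 -3.97 -0.12] gap 0.04049764932162651 52.64793813228607 q [-0.41  0.82  0.28  1.07 -0.21  1.25  1.22]
h,lat,z 0.2242 -0.0017 0.2296
```

Call:
{"name": "creep_tool", "arguments": {"steps": [[[-0.048,0,0.224],0,0.03],[[-0.044,0,0.224],0,0.03],[[-0.024,0,0.228],0,0.03],[[0,0,0],0,0.03]]}}

```text
clock: 15.5
position: [0.7882, 0.168, 0.1651]
tool_rot: [0.011, 0.097, 0.995, 0.0]
ft_force: [22.1, -3.8, 5.2]
finger_gap: 0.04
finger_force: 50.6
```

```bash
python3 -c "
from go import *
info();hz()"
```

```text
15.5 [0.7882 0.168  0.1651] az 2.9478 F [22.1 -3.8  5.2] T [-0.53 -4.4   0.01] gap 0.040034810464330946 50.57061195373535 q [-0.4   0.86  0.27  1.09 -0.21  1.2   1.23]
h,lat,z 0.2304 -0.0022 0.1951
```

Scaled: 0.009 m is 0.18, 0.007 m is 0.14.

Call:
{"name": "creep_tool", "arguments": {"steps": [[[-0.04,0,0.18],0,0.03],[[-0.02,0,0.14],0,0.03],[[0,0,0],0,0.03]]}}

```text
clock: 15.8
position: [0.7896, 0.1678, 0.1485]
tool_rot: [0.009, 0.097, 0.995, 0.0]
ft_force: [18.4, -2.3, 4.1]
finger_gap: 0.0404
finger_force: 49.8
```

Call:
{"name": "creep_tool", "arguments": {"steps": [[[0,0,0.1],0,0.03],[[0,0,0],0,0.03]]}}

```text
clock: 16.0
position: [0.7898, 0.1679, 0.144]
tool_rot: [0.009, 0.097, 0.995, 0.001]
ft_force: [18.8, -2.9, 4.3]
finger_gap: 0.0407
finger_force: 49.7
```

```bash
python3 -c "
from go import *
info();hz()"
```

```text
16.0 [0.7898 0.1679 0.144 ] az 2.9479 F [18.8 -2.9  4.3] T [-0.5  -3.62 -0.03] gap 0.0406945183186818 49.728822112083435 q [-0.4   0.88  0.27  1.09 -0.22  1.18  1.23]
h,lat,z 0.232 -0.0019 0.174
```

Call:
{"name": "creep_tool", "arguments": {"steps": [[[0,0,0.1],0,0.03],[[0,0,0],0,0.03]]}}

```text
clock: 16.2
position: [0.7899, 0.168, 0.1407]
tool_rot: [0.01, 0.097, 0.995, 0.001]
ft_force: [16.4, -3.1, 10.0]
finger_gap: 0.0406
finger_force: 50.3
```

```bash
python3 -c "
from go import *
info();hz()"
```

```text
16.2 [0.7899 0.168  0.1407] az 2.9481 F [16.4 -3.1 10. ] T [-0.56 -3.02 -0.02] gap 0.04057811311377415 50.29885232448578 q [-0.4   0.88  0.27  1.1  -0.22  1.17  1.23]
h,lat,z 0.232 -0.0018 0.1707
```

Scaled: 0.005 m is 0.1.

Call:
{"name": "creep_tool", "arguments": {"steps": [[[0,0,0.1],0,0.03],[[0,0,0],0,0.03]]}}

```text
clock: 16.4
position: [0.7901, 0.1682, 0.1396]
tool_rot: [0.01, 0.096, 0.995, 0.001]
ft_force: [7.1, -3.6, 28.2]
finger_gap: 0.0403
finger_force: 52.6
```

Call:
{"name": "creep_tool", "arguments": {"steps": [[[0,0,0.1],0,0.03],[[0,0,0],0,0.03]]}}

```text
clock: 16.6
position: [0.7908, 0.1685, 0.1379]
tool_rot: [0.011, 0.096, 0.995, 0.002]
ft_force: [1.0, -5.4, 40.2]
finger_gap: 0.0404
finger_force: 54.9
```

Call:
{"name": "creep_tool", "arguments": {"steps": [[[0,0,0.1],0,0.03],[[0,0,0],0,0.03]]}}

```text
clock: 16.8
position: [0.7919, 0.1689, 0.1354]
tool_rot: [0.012, 0.096, 0.995, 0.002]
ft_force: [-1.5, -4.6, 48.8]
finger_gap: 0.0405
finger_force: 57.5
```

At the stop (49 N, no real motion). Ease off, open, check that the lever is down, then retreat up.

Scaled: -0.008 m is -0.16.

Call:
{"name": "creep_tool", "arguments": {"steps": [[[0,0,-0.16],0,0.03],[[0,0,0],0,0.05],[[0,0,0],0,0.085],[[0,0,0],0,0.085],[[0,0,0],0,0.085]]}}

```text
clock: 17.3
position: [0.78, 0.1705, 0.1254]
tool_rot: [-0.001, 0.095, 0.995, -0.0]
ft_force: [-0.0, 0.2, 0.5]
finger_gap: 0.0853
finger_force: 0.0
```

Call:
{"name": "creep_tool", "arguments": {"steps": [[[0,0,-0.2],0,0.085],[[0,0,-0.6],0,0.085],[[0,0,-1],0,0.085],[[0,0,-1],0,0.085],[[0,0,-0.8],0,0.085],[[0,0,0],0,0.085],[[0,0,0],0,0.085]]}}

```text
clock: 18.0
position: [0.7815, 0.1703, 0.3086]
tool_rot: [0.001, 0.096, 0.995, 0.0]
ft_force: [-0.5, 0.2, -0.6]
finger_gap: 0.0852
finger_force: 0.0
```

```bash
cat > fin.py <<'E'
from yb import *
from scipy.optimize import least_squares
def pt(a,r,u=0): return np.r_[p[:2]+out*(r*np.cos(a)-u*np.sin(a)),.165+r*np.sin(a)+u*np.cos(a)]
info()
for n in('side','scene'):
    c=robot.get_calibration(n);im=robot.grab_frame(n).astype(np.uint8);cv2.imwrite(f'pics/end_{n}.png',im[:,:,::-1])
    u=proj(c,pt(.03,.130,.017))[0];print(n,'button expect',u.round(1),yel(im,u,10))
    h=cv2.cvtColor(im,cv2.COLOR_RGB2HSV).astype(int);red=((h[...,0]<8)|(h[...,0]>172))&(h[...,1]>150)&(h[...,2]>60)
    for a in (.03,.08,.13,.0): print(a,'red grip centre expect',proj(c,pt(a,.249))[0].round(1), end=' ')
    k,l,s,ce=cv2.connectedComponentsWithStats(red.astype(np.uint8));print('\nred blobs',[(int(s[i,4]),s[i,:4].tolist(),ce[i].round(1).tolist()) for i in range(1,k) if s[i,4]>60])
    g=.0208;C=[pt(.03,r,q)+y*np.r_[-out[1],out[0],0] for r in(.2265,.2715) for q in(-g,g) for y in(-g,g)];print('expected grip bbox',proj(c,C).min(0).round(),proj(c,C).max(0).round())
E
python3 fin.py
```

```text
18.0 [0.7815 0.1703 0.3086] az 2.9501 F [-0.5  0.2 -0.6] T [ 0.04  0.04 -0.02] gap 0.08520484303959185 0.0 q [-0.4   0.79  0.29  0.89 -0.21  1.49  1.21]
side button expect [189.  273.8] (np.int64(35), array([189. , 273.4]))
0.03 red grip centre expect [136.9 264.7] 0.08 red grip centre expect [135.8 260.6] 0.13 red grip centre expect [134.9 256.5] 0.0 red grip centre expect [137.7 267.1] 
red blobs [(165, [463, 129, 24, 11], [475.1, 134.6]), (348, [331, 246, 24, 18], [343.2, 254.6]), (292, [123, 252, 25, 18], [135.1, 260.1])]
expected grip bbox [119. 248.] [154. 282.]
scene button expect [393.4 184.6] (np.int64(35), array([393.4, 185.5]))
0.03 red grip centre expect [433.1 221.4] 0.08 red grip centre expect [434.3 217. ] 0.13 red grip centre expect [435.2 212.3] 0.0 red grip centre expect [432.2 223.9] 
red blobs [(345, [410, 13, 20, 28], [419.1, 27.5]), (359, [231, 178, 23, 20], [241.7, 187.6]), (583, [418, 208, 30, 30], [432.3, 222.1])]
expected grip bbox [416. 204.] [451. 239.]
```

The button shows through the hole where it should be at the lever's stop (within 1 px in both views), the gripper is clear, and the jar lid is where it was. Hand in.

```bash
python3 -c "
from station import robot
print(robot.hand_in())"
```

```text
the job is handed in; nothing more can be done
None
```

The tube is on the stub with the yellow button showing through its hole, the lever was pushed down to its stop (49 N), the tube was released and the job handed in at about 18 s; the amber jar's lid is where it was, and I did not re-measure the tin and the spare cork at the end.

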